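# Hang the last oiled hook and lift the loaded drying rod

### The arm

A 6-joint arm with a two-finger parallel gripper is mounted at the origin on the work surface. World frame = base frame: x ahead of the robot, y to its left, z up, the work surface at z = 0. Lengths are in mm, angles in rad, forces in N, time in s.
With the tool pointing down it reaches from about 275 to 750 mm from the base axis. Payload 10.2 kg.
Tool frame: the origin (TCP) lies between the finger pads, 19 mm behind the fingertips; this is the grasp point; z points along the fingers, y is the line along which they close (so a half turn about z gives the same grasp; the last joint's range is limited). The gripper opens to 85 mm and grips with 20 to 120 N. Pads are 22 mm wide; open, the fingers measure 114 mm over their backs; the gripper's body (76 mm by 85 mm) begins 54 mm behind the grasp point. The pads swing forward as they close: fully open they stand 13 mm farther back than shut.
Start: joints at [0.914, 0.313, 1.498, -0, 1.331, -0.223], TCP at [220.682, 476.372, 249.994] pointing down, gripper open.
Joint ranges: [-2.94, 2.94], [-0.97, 2.17], [0.19, 2.56], [-1.23, 4.37], [0.02, 3.11], [-2.88, 2.88]. Speed limits (rad/s): [2.39, 2.39, 3.01, 3.14, 3.14, 3.14].

### API

Orientations are given as a unit quaternion [w, x, y, z].
In Python, from rig import * gives the robot as it stands. The module is installed in compiled form; this text tells all that it offers.
- The arm moves only by the shell command python3 -m crank 'ROWS' [FORCE]. ROWS is JSON, a list that holds one entry, the list of rows, each a list of 7 numbers: the shift along the tool's x, y, z in units of 25 mm (1.0 is 25 mm), then the turn, a rotation vector about the tool's x, y, z in units of 8 degrees (1.0 is 8 degrees), then the finger opening in mm, from 0 to 85.4. A call has exactly 8 rows; each row shifts and turns the commanded pose from where the row before left it, along the tool's axes as they then stand; what a row does not reach is not made up. A row lasts 1/10 s, in which the tool goes at most 50 mm and 8.59 degrees, less where a joint would pass 70% of its speed; a pose out of reach is approached as far as the arm can. A call is refused whole if a number of a shift passes 1 or a number of a turn 1, either way. A call with a gripper value outside its range is refused whole. The fingers move at their own pace and stop on an object; FORCE is the grip in N (left out, the last holds). Time passes only in rows, so rows that do not move let the fingers close, or fill a call up. It gives the time, the measured TCP pose, the force, the opening and the grip force at its end, in the units of the state.
- sense(): the state, without advancing time (a new reading comes with each control period).
- capture(name): name is "side" or "top"; returns the picture (480x640x3 uint8, blue, green, red); there is no depth.
- camera_model(name): a dict with "fx", "fy", "cx", "cy" (pixels), "k1" (the pictures are not rectified: a ray, as slopes to the right and down, at radius r is drawn at 1 + k1 r^2 times it, then the intrinsics apply), "world_from_camera" (4x4, takes a point from camera to world coordinates). Camera axes: x right, y up, looking along -z (the intrinsics and any distortion apply to the point x, -y, -z); pixel columns grow to the right and rows downward; lengths in mm; the calibration is good to about 2 mm. A picture is of the moment at which its call begins. camera_model takes no time and is no camera call.
- finish_job(): hands the job in; it is judged then, once.
The state is a dict: "time_s": time; "joints": joint angles; "dq": joint speeds; "tau": joint torques, N m; "eef_pos": TCP position; "ee_rot": TCP orientation; "force": force on the tool from outside, world axes, zero at the start; "wrist_torque": the same for the moment, N m; "grip_width": opening from 0.0 (shut) to 1.0 (fully open); "grip_force": force on a finger pad.
Only numpy, scipy, OpenCV 4.12 (cv2) and the standard library are available. Lean on these libraries where they do the work, as an engineer would, in place of code of your own. Each camera call takes 0.05 s, during which the arm holds its last target. There are 200 camera calls.

### The job

Take the forged S-hook off the drip bar of the dip tank and hang it on the drying rod, beside the other small hook, on the half of the rod opposite the large hook, and let go of it. Then take the loaded rod by its middle, lift it up out of its two forks with all three hooks hanging on it, and finish while still holding it level and still in the air, a good 6 cm above where it lay in the forks. Leave the other things on the bench where they are.

Things in the scene. Friction and masses are not known exactly. Their poses are not given: they have to be found in the camera images.
- hook_last: forged dark-steel S-hook to be hung; starts on the tank's drip bar. Flat bar 14 mm wide (along y), 5 mm thick, bent in the x-z plane; 126 mm tall, x from -18 to +18 mm, about 105 g, mass centred. Origin: on the axis of the 16 mm bar it hangs on, 13 mm below the top of its upper arch, 113 mm above its lowest point; z up, y along the bar. Inner arch width 26 mm
- hook_last_grip (a point): grasp point on hook_last's arch, 2 mm above its origin, z up. The arch's upright limbs have flat outer faces at x = +-18 mm; a good grasp is from above with the fingers closing along the hook's x, one finger each side of the bar (36 mm wide)
- hook_last_tip (a point): end of the short limb of hook_last's upper arch, at its x = -15.5 mm, 15 mm below its origin: the mouth opens on this -x side. The +x limb runs down to 38 mm below the origin, then the bar crosses to -x. To unhook: raise 29 mm (about 6 mm free above and below the bar), then shift 45 mm or more to its own +x. To hang: the reverse
- hook_small: the other small S-hook, same shape, size and frame as hook_last, already hanging on the drying rod, 75 to 115 mm to one side of the rod's middle (either side)
- hook_large: large S-hook, same kind of shape and frame, 156 mm tall, 44 mm across, bar 18 x 6 mm, about 210 g, hanging on the rod on the other side of its middle, 75 to 115 mm out. Origin on the rod's axis, 14 mm below the top of its arch; it reaches 142 mm below the origin
- rod: drying rod: round steel tube, 16 mm diameter, 470 mm long, about 260 g, black end caps, lying loose in the stand's two forks. Origin at its middle, on its axis; y along the rod. Grip it from above, fingers closing across it, TCP at its axis. It may roll a little about y. With three hooks on it weighs about 0.7 kg and balances near its middle
- stand: drying stand, fixed: two dark steel uprights with V forks on top, on flat feet, a tie bar and shallow drip tray between. Origin at the middle of its underside on the bench; y from fork to fork. The seated rod's axis is 190 mm above the origin; fork tips 201 mm up, within 24 mm of the rod's axis in x; forks 12 mm wide, at y = +-200 mm
- tank: dip tank of sheet steel, fixed, open-topped and empty, 150 mm (x) by 200 mm (y) by 115 mm high, walls 3 mm, with a 16 mm round drip bar along its y above the middle of its mouth on two upright lugs at y = +-98 mm; bar axis 150 mm above the bench. Origin at the middle of its underside
- wax_tin: bystander: closed tin, 68 mm diameter, 55 mm high, on the bench in front of the stand. Origin at the middle of its underside
- wire_brush: bystander: wooden wire brush 210 mm long, 28 mm high, lying behind the tank
- hammer: bystander: hammer 270 mm long with a wooden handle, lying at the back
- clay_bowl: bystander: clay bowl, 110 mm diameter, 45 mm high, between the robot and the tank
- mug: bystander: white mug, 80 mm diameter, 95 mm high, to the robot's left
- punch: bystander: steel punch 24 mm diameter, 112 mm tall, standing upright at the back
- token: bystander: brass token 32 mm diameter, 5 mm thick, lying on the 145 mm high steel anvil block at the back
There are look-alikes about, which are no part of the job. What is shaped like the hook_small but green is not meant.

How it is judged:
By the outcome, as a careful person would: the job done as asked, in the order asked, and still so for the second after the job is handed in, while the arm keeps its last pose, push and grip.
It also fails if it takes over 56 s, if anything falls off the work surface, if the arm or the gripper's body presses on something with over 40 N, if the wrist force passes 120 N, or if a joint passes its speed limit or range.

## Working session

There is one attempt and no reset: what is moved stays moved. The work goes in short steps, Python scripts to look and compute and a shell command to move; the robot and the scene stay as the last step left them, time stands still between calls to the robot, and variables do not carry over. Pictures are saved under pics/ and viewed, at most 10 in all, crops included, and the job is handed in when it is done.

```bash
mkdir -p pics; python3 - <<'E'
from rig import *
import cv2,json
for n in("side","top"):
    cv2.imwrite(f"pics/{n}0.png",capture(n))
    m=camera_model(n); print(n,{k:(v if k!="world_from_camera" else [[round(float(a),3) for a in r] for r in v]) for k,v in m.items()})
print(sense())
E
```

```text
side {'fx': 507.6890464062873, 'fy': 507.6890464062873, 'cx': 319.8645173265414, 'cy': 242.8922670837961, 'k1': -0.10632939569467667, 'world_from_camera': [[0.982, 0.137, -0.129, 409.598], [-0.187, 0.648, -0.738, -785.114], [-0.018, 0.749, 0.662, 876.32], [0.0, 0.0, 0.0, 1.0]]}
top {'fx': 486.157725773978, 'fy': 486.157725773978, 'cx': 325.1186084695178, 'cy': 243.0919242709482, 'k1': 0.007174870655560932, 'world_from_camera': [[0.001, 0.986, -0.167, 396.491], [-1.0, 0.0, -0.002, 44.652], [-0.002, 0.167, 0.986, 1175.561], [0.0, 0.0, 0.0, 1.0]]}
{'time_s': 0.1, 'joints': array([ 9.13604509e-01,  3.13352226e-01,  1.49835886e+00,  3.72167859e-06,
        1.33099012e+00, -2.23397757e-01]), 'dq': array([ 0.00104346, -0.00195095, -0.00188686,  0.00022847, -0.00136996,
        0.00012572]), 'tau': array([ 3.44215186e-03, -4.12892747e+01, -2.60140264e+01, -2.00603527e-04,
        3.02776694e-03,  1.07898680e-05]), 'eef_pos': array([220.54543969, 476.20065741, 249.51453796]), 'ee_rot': array([-2.37871334e-04,  2.15200797e-01,  9.76569665e-01, -5.00643318e-04]), 'force': array([0.51724122, 0.73727054, 0.68577814]), 'wrist_torque': array([-0.0047601 ,  0.02061035,  0.02275585]), 'grip_force': 0.0, 'grip_width': 0.9970875330323383}
```

View pics/side0.png

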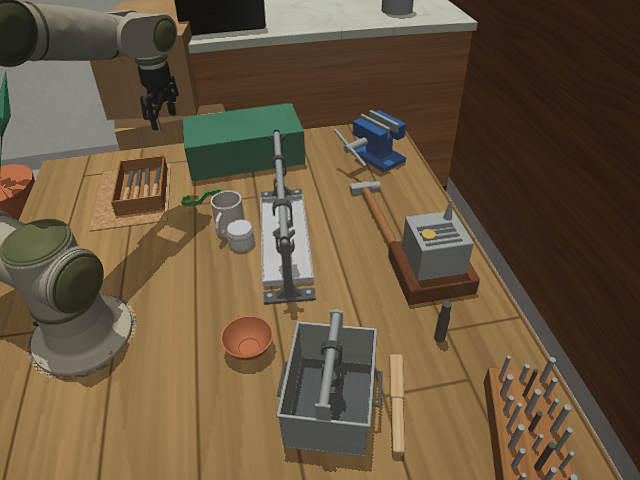

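View pics/top0.png

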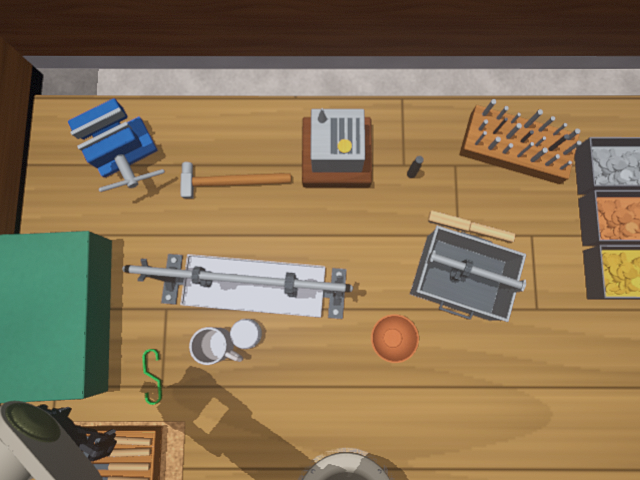

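Candidates: the hook on the tank bar (top 462,268; side 331,348) is hook_last. The two hooks on the rod (top 202,277 and 291,284) and the green look-alike (top 152,377) are not. Next I'll check this in a close crop.

```bash
python3 - <<'E'
import cv2,numpy as np
s=cv2.imread("pics/side0.png");t=cv2.imread("pics/top0.png")
def c(i,x,y,w,h,W,H):return cv2.resize(i[y:y+h,x:x+w],(W,H),interpolation=cv2.INTER_CUBIC)
A=c(s,275,300,120,160,300,400); B=c(s,240,120,100,190,210,400) ; 
C=c(t,405,215,130,110,290,245)
D=c(t,115,245,250,80,800,200)[:200]
o=np.zeros((600,800,3),np.uint8)
o[:400,:300]=A;o[:400,300:510]=B;o[:245,510:]=C;o[400:,:]=c(t,115,245,250,78,800,200)
cv2.imwrite("pics/crop1.png",o)
E
```

```text
(no output)
```

View pics/crop1.png

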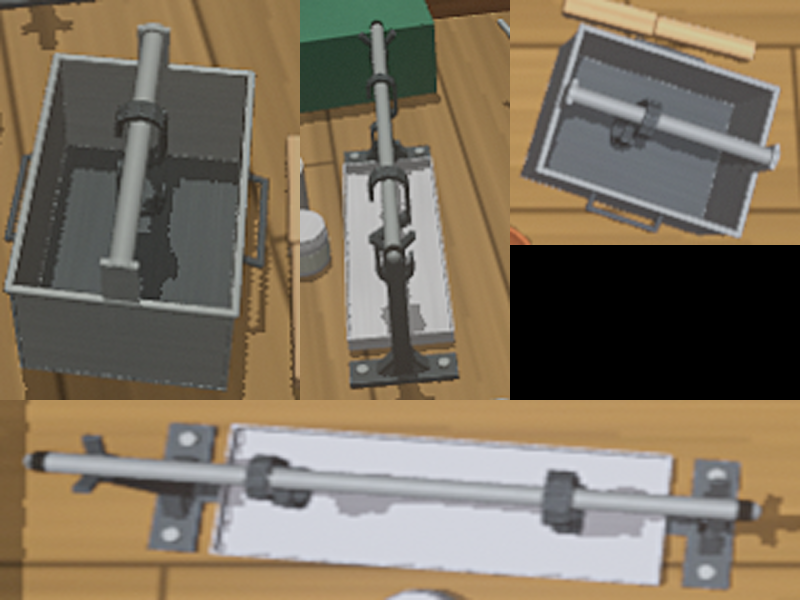

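The crop shows hook_last on the grey tank bar, with its arch at side (331,348) and top (468,264). On the rod, the wider hook is on the right (-y) at top (291,284), so that one is large. The small one is at top (200,277) on the +y half. Next I'll triangulate and zoom in on the limbs.

```bash
cat > h.py <<'E'
from rig import *
import numpy as np,cv2
def ray(n,u,v):
    m=camera_model(n);T=np.array(m["world_from_camera"]);K=np.array([[m["fx"],0,m["cx"]],[0,m["fy"],m["cy"]],[0,0,1]])
    p=cv2.undistortPoints(np.array([[[u,v]]],float),K,np.array([m["k1"],0,0,0.]))[0,0]
    return T[:3,3],T[:3,:3]@[p[0],-p[1],-1]
def tri(top,side):
    (a,d),(b,e)=ray("top",*top),ray("side",*side)
    s=np.linalg.lstsq(np.c_[d,-e],b-a,rcond=None)[0];P,Q=a+d*s[0],b+e*s[1]
    return (P+Q)/2,np.linalg.norm(P-Q)
def onz(n,p,z):
    a,d=ray(n,*p);return a+d*(z-a[2])/d[2]
E
python3 - <<'E'
from h import *
np.set_printoptions(precision=1,suppress=True)
for nm,A,B in (("rod",((125.9,268.8),(276.2,131.4)),((351.6,288.3),(284.3,240.7))),("bar",((433.3,256.8),(335.8,314)),((522.9,284.6),(323.8,408)))):
    p,e=tri(*A);q,f=tri(*B);print(nm,p,e,q,f,"len",np.linalg.norm(p-q),"mid",(p+q)/2,"yaw",np.degrees(np.arctan2(*(p-q)[[0,1]])))
for nm,t,s,z in (("last",(468,263.5),(331.5,345),163),("small",(198,276.5),(277.5,160),203),("large",(290.5,283.5),(282,200),204)):
    print(nm,*tri(t,s),onz("top",t,z),onz("side",s,z))
s=cv2.imread("pics/side0.png");t=cv2.imread("pics/top0.png")
c=lambda i,x,y,w,h,k:cv2.resize(i[y:y+h,x:x+w],None,fx=k,fy=k,interpolation=cv2.INTER_CUBIC)
o=np.zeros((600,800,3),np.uint8)
def put(im,x,y):
    o[y:y+im.shape[0],x:x+im.shape[1]]=np.clip(im*1.5,0,255)
put(c(s,310,330,40,60,8),0,0)
put(c(t,445,245,40,40,8),0,280+0) if 0 else put(c(t,445,250,40,40,7),330,0)
put(c(s,262,145,50,90,6),0,0) if 0 else put(c(s,265,185,40,60,7),620-10,0) if 0 else None
put(c(s,265,150,35,85,6),590,0)
put(c(t,180,260,40,38,6),330,300)
put(c(t,275,262,40,38,6),0,0) if 0 else put(c(t,272,265,35,36,5),590,415)
cv2.imwrite("pics/crop2.png",o)
E
```

```text
rod [510.4 451.5 193.4] 2.1558265956144758 [470.8  -6.3 196.5] 2.264093414421258 len 459.48101866696186 mid [490.6 222.6 194.9] yaw 4.943139818136246
bar [ 540.6 -182.2  153.8] 1.8272249291085587 [ 481.6 -368.3  152.1] 1.172866236488118 len 195.19853305837339 mid [ 511.1 -275.3  152.9] yaw 17.57531768456017
last [ 521.7 -253.4  158.3] 6.2591620687123095 [ 524.2 -252.2  163. ] [ 517.8 -257.1  163. ]
small [495.2 304.3 194.2] 3.2135600181897925 [492.7 302.  203. ] [495.7 290.5 203. ]
large [481.3 115.8 208.6] 5.995463059076831 [478.7 116.2 204. ] [484.8 122.2 204. ]
```

View pics/crop2.png

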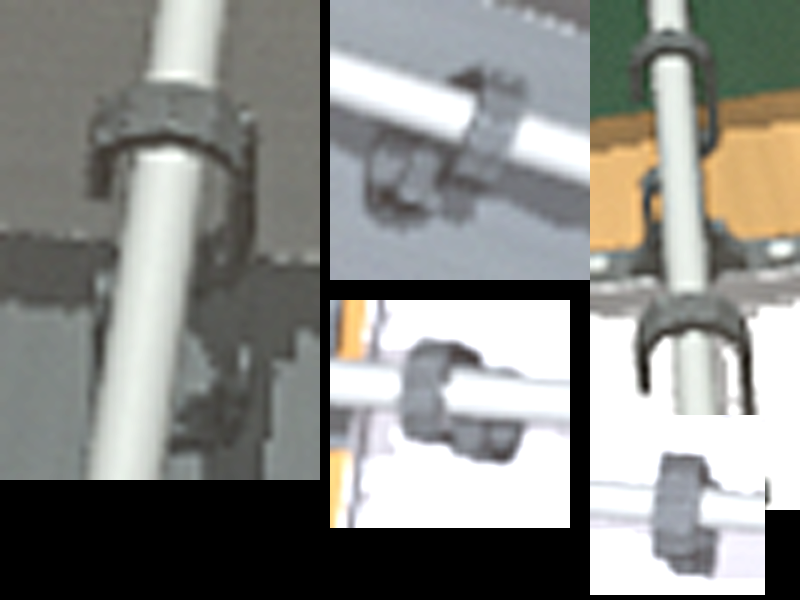

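All three arches have the short limb on the left in the side view (-x) and the long limb on +x, so the mouths open towards -x. Next I'll refine the rod and bar axes with sub-pixel profiles in the top view.

```bash
python3 - <<'E'
from h import *
np.set_printoptions(precision=1,suppress=True)
t=cv2.imread("pics/top0.png");hsv=cv2.cvtColor(t,cv2.COLOR_BGR2HSV).astype(int)
def fit(cols,line,z,vmin,vmax=256,smax=40):
    uv=[]
    for u in cols:
        v0=line(u);r=np.arange(int(v0)-6,int(v0)+8)
        m=(hsv[r,u,1]<smax)&(hsv[r,u,2]>vmin)&(hsv[r,u,2]<vmax)
        if 3<=m.sum()<=9:uv.append((u,r[m].mean(),m.sum()))
    uv=np.array(uv);P=np.array([onz("top",p[:2],z) for p in uv]);k=np.polyfit(P[:,1],P[:,0],1)
    res=P[:,0]-np.polyval(k,P[:,1]);g=abs(res)<1.5;k=np.polyfit(P[g,1],P[g,0],1)
    print(len(P),g.sum(),"x=%.4f*y+%.1f"%tuple(k),"yaw",np.degrees(np.arctan(k[0])),uv[:,2]);return k
rl=lambda u:268.8+(u-125.9)*19.5/225.7
kr=fit([*range(130,160),*range(326,346)],rl,190,120)
print(hsv[260:290:1,250,2],hsv[260:290,250,1])
kb=fit([*range(438,460),*range(478,520)],lambda u:256.8+(u-433.3)*27.8/89.6,150,130)
for e in((123,268.5),(353,288.4),(238,278.5)):print("rod pt",onz("top",e,190))
for p in((433.3,256.8),(522.9,284.6)):print("bar end",onz("top",p,150))
for nm,p,z,k in(("last",(468.6,265.7),163,kb),("small",(200,276.3),203,kr),("large",(291,284),204,kr)):
    q=onz("top",p,z);print(nm,q,"axis x",np.polyval(k,q[1]))
for y in(223,225,355,358):print(y,np.polyval(kr,y))
print(hsv[263:273,118:132,2])
print(hsv[284:294,344:358,2])
E
```

```text
46 44 x=0.0857*y+471.7 yaw 4.900238688284515 [7. 7. 7. 7. 7. 7. 7. 8. 8. 8. 8. 8. 7. 7. 7. 7. 7. 7. 7. 8. 8. 8. 8. 7.
 7. 7. 7. 7. 7. 8. 8. 7. 7. 7. 7. 9. 8. 8. 8. 8. 7. 7. 7. 8. 9. 4.]
[177 187 223 223 220 220 220 221 221 222 221 221 221 221 223 204 158 172
 194 202 191 175 154 148 166 196 223 222 221 220] [ 9 16 13 13 12 13 12 13 13 13 13 13 13 12 14 13 13 12 12 13 12 13 15 12
 12 13 13 13 13 13]
62 61 x=0.3338*y+602.6 yaw 18.459056026997384 [7. 7. 7. 7. 7. 7. 8. 7. 7. 7. 7. 8. 7. 7. 7. 7. 7. 7. 7. 7. 7. 7. 7. 7.
 8. 7. 7. 7. 7. 7. 7. 7. 7. 7. 7. 7. 7. 7. 7. 7. 7. 7. 7. 7. 7. 7. 7. 7.
 7. 7. 7. 7. 7. 7. 7. 7. 7. 7. 6. 7. 7. 9.]
rod pt [510.3 458.8 190. ]
rod pt [470.   -9.4 190. ]
rod pt [490. 224. 190.]
bar end [ 540.2 -183.   150. ]
bar end [ 481.2 -369.1  150. ]
last [ 519.6 -253.2  163. ] axis x 518.0467626868231
small [493.1 298.  203. ] axis x 497.24950901198423
large [477.7 115.2 204. ] axis x 481.57701638991546
223 490.82213873077376
225 490.9936076073627
355 502.1390845856454
358 502.3962879005288
[[119 118 117 117 117 159 175 174 174 175 176 174 174 174]
 [118 116 116 116
[... 405 characters left out ...]
 117 115 117 133 105  59  49  47  71 148 170 170]
 [116 115 115 114 116 149 146 117  91  77  74 117 140 143]]
[[139 103  78  84  84 108 150 178 186 171 132 126 128 125]
 [167 126  65  59  57  62 109 159 175 158 131 129 129 129]
 [185 142  72  64  63  64 123 157 143 129 130 131 132 133]
 [194 142  71  67  64  71 131 170 134 121 132 134 132 134]
 [181 121  67  65  65  74 135 172 134 123 135 137 134 135]
 [165 106  64  65  64  79 134 159 132 130 135 135 136 135]
 [146  92  62  63  63  74 121 137 126 132 134 134 133 132]
 [108  78  69  64  65  74 105 125 124 130 130 129 129 130]
 [ 91 103 103 100 100 103 117 127 127 127 126 125 125 127]
 [105 127 127 127 127 126 126 124 125 124 124 125 124 124]]
```

```bash
R='[-0.96,-0.89,0,0,0,0,85]'
python3 -m crank '[[[-0.5,-0.4,-0.5,0,0,0,85],[-0.96,-0.89,-0.5,0,0,0,85],[-0.96,-0.89,-0.5,0,0,0,85],[-0.96,-0.89,-0.5,0,0,0,85],[-0.96,-0.89,0,0,0,0,85],[-0.96,-0.89,0,0,0,0,85],[-0.96,-0.89,0,0,0,0,85],[-0.96,-0.89,0,0,0,0,85]]]'
python3 -m crank '[[[-0.96,-0.89,0,0,0,0,85],[-0.96,-0.89,0,0,0,0,85],[-0.96,-0.89,0,0,0,0,85],[-0.96,-0.89,0,0,0,0,85],[-0.96,-0.89,0,0,0,0,85],[-0.96,-0.89,0,0,0,0,85],[-0.96,-0.89,0,0,0,0,85],[-0.96,-0.89,0,0,0,0,85]]]'
python3 -m crank '[[[-0.96,-0.89,0,0,0,0,85],[-0.96,-0.89,0,0,0,0,85],[-0.96,-0.89,0,0,0,0,85],[-0.96,-0.89,0,0,0,0,85],[-0.96,-0.89,0,0,0,0,85],[-0.96,-0.89,0,0,0,0,85],[-0.96,-0.89,0,0,0,0,85],[-0.46,-0.49,0,0,0,0,85]]]'
python3 -m crank '[[[0,0,0,0,0,1,85],[0,0,0,0,0,1,85],[0,0,0,0,0,1,85],[0,0,0,0,0,1,85],[0,0,0,0,0,1,85],[0,0,0,0,0,1,85],[0,0,0,0,0,1,85],[0,0,0,0,0,1,85]]]'
cat >> h.py <<'E'
from scipy.spatial.transform import Rotation as Rn
def delta(target,yaw_y=None):
    """shift in tool units to a world target; yaw_y = wanted world angle (deg) of tool y"""
    s=sense();R=Rn.from_quat(s["ee_rot"],scalar_first=True).as_matrix()
    d=R.T@(np.array(target)-s["eef_pos"])/25
    a=np.degrees(np.arctan2(R[1,1],R[0,1]))
    print("t",round(s["time_s"],2),"pos",s["eef_pos"].round(1),"yaw",round(a,2),"tool z",R[:,2].round(3),"F",s["force"].round(1),"grip",round(s["grip_force"],1),round(s["grip_width"]*85.4,1),"j6",s["joints"][5].round(2))
    print("shift units",d.round(3),"turn z units",None if yaw_y is None else round((a-yaw_y)/8,3))
E
python3 -c "
from h import *
delta((518,-253,150),-18.46)"
```

```text
time_s: 0.9
eef_pos: [314.9, 248.8, 299.8]
ee_rot: [-0.0, 0.215, 0.977, -0.0]
force: [-0.0, 0.4, 0.3]
grip_width: 0.995
grip_force: 0.0
time_s: 1.7
eef_pos: [414.4, 6.6, 299.9]
ee_rot: [-0.0, 0.215, 0.977, 0.0]
force: [0.2, 0.8, 0.2]
grip_width: 0.993
grip_force: 0.0
time_s: 2.5
eef_pos: [506.8, -222.1, 299.1]
ee_rot: [-0.001, 0.216, 0.976, 0.0]
force: [-0.0, 1.0, 0.3]
grip_width: 0.998
grip_force: 0.0
time_s: 3.3
eef_pos: [506.4, -219.9, 299.6]
ee_rot: [-0.0, 0.702, 0.712, -0.0]
force: [-0.0, -0.9, 0.2]
grip_width: 1.0
grip_force: 0.0
t 3.3 pos [ 506.4 -219.9  299.6] yaw 0.82 tool z [-0.001  0.001 -1.   ] F [-0.  -0.9  0.2] grip 0.0 85.4 j6 -0.64
shift units [-1.332  0.45   5.983] turn z units 2.41
```

```bash

python3 -m crank '[[[0,0,0,0,0,1,85],[0,0,0,0,0,1,85],[0,0,0,0,0,0.41,85],[0,0,0.5,0,0,0,85],[0,0,0.5,0,0,0,85],[0,0,0.5,0,0,0,85],[0,0,0,0,0,0,85],[0,0,0,0,0,0,85]]]' >/dev/null
python3 -c "
from h import *
delta((518,-253,150),-18.46)"
```

```text
t 4.1 pos [ 506.4 -220.   262.2] yaw -18.11 tool z [-0.  0. -1.] F [0.4 0.3 0.1] grip 0.0 85.2 j6 -0.31
shift units [-1.113  0.853  4.488] turn z units 0.044
```

```bash

python3 -m crank '[[[-0.56,0.43,0,0,0,0.04,85],[-0.56,0.43,0,0,0,0,85],[0,0,0.7,0,0,0,85],[0,0,0.8,0,0,0,85],[0,0,0.8,0,0,0,85],[0,0,0.8,0,0,0,85],[0,0,0.7,0,0,0,85],[0,0,0.7,0,0,0,85]]]'
python3 -c "
from h import *
delta((518,-253,150),-18.46)
s=capture('side')[260:440,240:440];t=capture('top')[200:330,400:560]
o=np.zeros((540,800,3),np.uint8);o[:,:400]=cv2.resize(s,None,fx=2,fy=3)[:540];o[:325,400:]=cv2.resize(t,(400,325));cv2.imwrite('pics/g1.png',o)"
```

```text
time_s: 4.9
eef_pos: [518.3, -253.5, 149.9]
ee_rot: [0.001, 0.811, 0.585, 0.0]
force: [-0.5, 0.1, -0.4]
grip_width: 0.998
grip_force: 0.0
t 4.9 pos [ 518.3 -253.5  149.9] yaw -18.44 tool z [ 0.001 -0.001 -1.   ] F [-0.5  0.1 -0.4] grip 0.0 85.2 j6 -0.34
shift units [ 0.016 -0.019 -0.006] turn z units 0.003
```

View pics/g1.png

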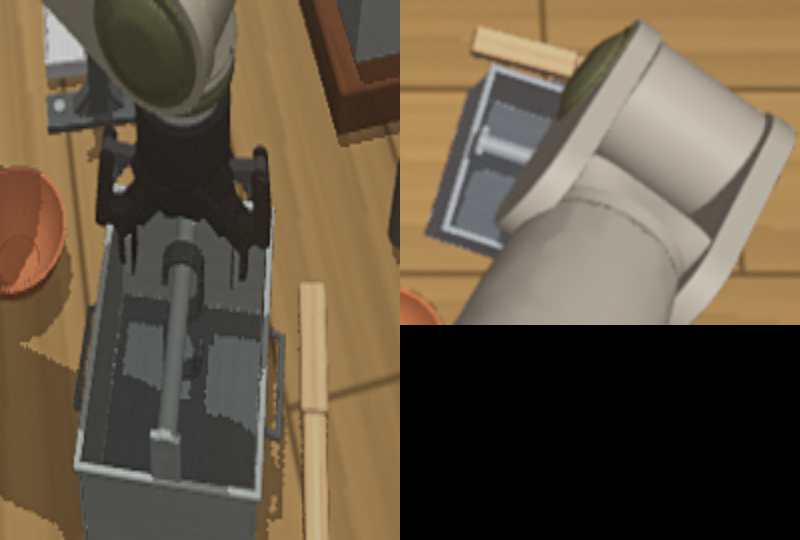

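The open fingers straddle the arch: tips at (125,250) and (242,270), hook at (182,265) between them. I'll close now.

```bash

python3 -m crank '[[[0,0,0,0,0,0,60],[0,0,0,0,0,0,45],[0,0,0,0,0,0,40],[0,0,0,0,0,0,30],[0,0,0,0,0,0,30],[0,0,0,0,0,0,30],[0,0,0,0,0,0,30],[0,0,0,0,0,0,30]]]' 50
python3 -c "
from h import *
delta((518,-253,150),-18.46)"
```

```text
time_s: 5.8
eef_pos: [518.4, -253.5, 151.1]
ee_rot: [0.001, 0.811, 0.585, 0.0]
force: [-0.5, 0.9, 6.4]
grip_width: 0.402
grip_force: 49.8
t 5.8 pos [ 518.4 -253.5  151.1] yaw -18.45 tool z [ 0.001 -0.001 -1.   ] F [-0.5  0.9  6.4] grip 49.8 34.4 j6 -0.34
shift units [ 0.016 -0.02   0.043] turn z units 0.001
```

```bash

python3 -m crank '[[[0,0,-0.3,0,0,0,30],[0,0,-0.3,0,0,0,30],[0,0,-0.3,0,0,0,30],[0,0,-0.26,0,0,0,30],[0,0,0,0,0,0,30],[0,0,0,0,0,0,30],[0,0,0,0,0,0,30],[0,0,0,0,0,0,30]]]'
python3 -c "
from h import *
delta((518,-253,179),-18.46)"
python3 -m crank '[[[0,0.2,0,0,0,0,30],[0,0.2,0,0,0,0,30],[0,0,0,0,0,0,30],[0,0,0,0,0,0,30],[0,0,0,0,0,0,30],[0,0,0,0,0,0,30],[0,0,0,0,0,0,30],[0,0,0,0,0,0,30]]]'
python3 -c "
from h import *
delta((518,-253,179),-18.46)
cv2.imwrite('pics/g2.png',cv2.resize(capture('side')[280:440,260:400],None,fx=4,fy=3.7))"
```

```text
time_s: 6.6
eef_pos: [518.0, -253.3, 178.7]
ee_rot: [-0.0, 0.811, 0.585, -0.0]
force: [0.1, -0.5, -0.5]
grip_width: 0.41
grip_force: 50.2
t 6.6 pos [ 518.  -253.3  178.7] yaw -18.46 tool z [-0.  0. -1.] F [ 0.1 -0.5 -0.5] grip 50.2 35.0 j6 -0.34
shift units [ 0.01  -0.002 -0.014] turn z units 0.001
time_s: 7.4
eef_pos: [527.5, -256.5, 179.0]
ee_rot: [0.0, 0.811, 0.585, -0.0]
force: [-0.6, -0.1, -1.2]
grip_width: 0.407
grip_force: 50.2
t 7.4 pos [ 527.5 -256.5  179. ] yaw -18.46 tool z [ 0. -0. -1.] F [-0.6 -0.1 -1.2] grip 50.2 34.8 j6 -0.33
shift units [ 0.012 -0.406  0.001] turn z units 0.0
```

View pics/g2.png

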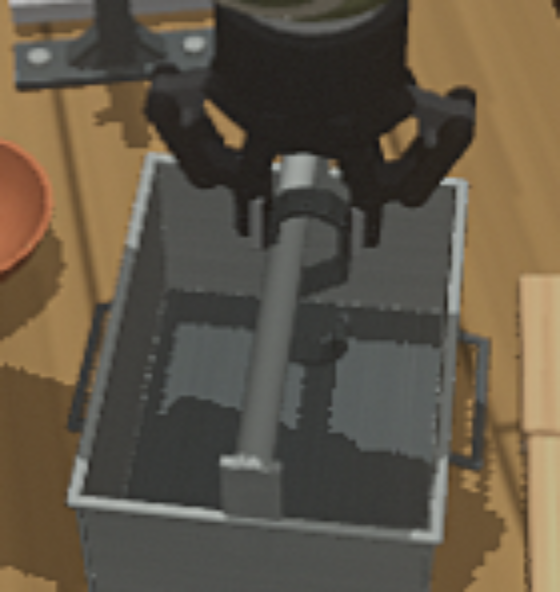

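The hook is held at (310,205), raised and clear of the bar, with its mouth on the left. I'll keep shifting to its +x, then lift.

```bash

python3 -m crank '[[[0,0.4,0,0,0,0,30],[0,0.4,0,0,0,0,30],[0,0.4,0,0,0,0,30],[0,0.24,0,0,0,0,30],[0,0,0,0,0,0,30],[0,0,-0.3,0,0,0,30],[0,0,-0.6,0,0,0,30],[0,0,-0.9,0,0,0,30]]]'
python3 -m crank '[[[0,0,-1,0,0,0,30],[0,0,-1,0,0,0,30],[0,0,-1,0,0,0,30],[0,0,-1,0,0,0,30],[0,0,-1,0,0,0,30],[0,0,-1,0,0,0,30],[0,0,-0.6,0,0,0,30],[0,0,0,0,0,0,30]]]'
python3 -c "
from h import *
delta((560,362,365),-4.9)"
```

```text
time_s: 8.25
eef_pos: [561.1, -267.6, 224.2]
ee_rot: [-0.001, 0.811, 0.585, -0.0]
force: [1.1, -0.5, 0.1]
grip_width: 0.411
grip_force: 50.2
time_s: 9.05
eef_pos: [561.6, -267.9, 391.8]
ee_rot: [0.002, 0.811, 0.585, 0.001]
force: [-0.9, -0.4, -1.0]
grip_width: 0.402
grip_force: 50.3
t 9.05 pos [ 561.6 -267.9  391.8] yaw -18.46 tool z [ 0.004 -0.003 -1.   ] F [-0.9 -0.4 -1. ] grip 50.3 34.4 j6 -0.31
shift units [23.88  -8.042  1.002] turn z units -1.695
```

```bash

python3 -m crank '[[[0,0,0,0,0,-0.85,30],[0,0,0,0,0,-0.85,30],[0.3,0,0,0,0,0,30],[0.6,-0.1,0,0,0,0,30],[0.9,-0.1,0,0,0,0,30],[0.9,-0.1,0,0,0,0,30],[0.9,-0.1,0,0,0,0,30],[0.9,-0.1,0,0,0,0,30]]]'
python3 -m crank '[[[0.9,-0.1,0,0,0,0,30],[0.9,-0.1,0,0,0,0,30],[0.9,-0.1,0,0,0,0,30],[0.9,-0.1,0,0,0,0,30],[0.9,-0.1,0,0,0,0,30],[0.9,-0.1,0,0,0,0,30],[0.9,-0.1,0,0,0,0,30],[0.9,-0.1,0,0,0,0,30]]]'
python3 -m crank '[[[0.9,-0.1,0,0,0,0,30],[0.9,-0.1,0,0,0,0,30],[0.9,-0.1,0,0,0,0,30],[0.9,-0.1,0,0,0,0,30],[0.9,-0.1,0,0,0,0,30],[0.9,-0.1,0,0,0,0,30],[0.9,-0.1,0,0,0,0,30],[0.9,0,0,0,0,0,30]]]'
python3 -m crank '[[[0.9,0,0,0,0,0,30],[0.9,0,0,0,0,0,30],[0.9,0,0,0,0,0,30],[0.9,0,0,0,0,0,30],[0.6,0,0,0,0,0,30],[0.3,0,0,0,0,0,30],[0,0,0,0,0,0,30],[0,0,0,0,0,0,30]]]'
python3 -c "
from h import *
delta((562.7,359,250),-4.9)"
```

```text
time_s: 9.85
eef_pos: [558.4, -153.2, 388.5]
ee_rot: [-0.0, 0.738, 0.675, -0.0]
force: [-0.0, -0.4, -1.1]
grip_width: 0.405
grip_force: 50.2
time_s: 10.65
eef_pos: [553.5, 27.8, 388.6]
ee_rot: [-0.0, 0.738, 0.675, -0.0]
force: [0.4, 0.2, 0.0]
grip_width: 0.41
grip_force: 50.2
time_s: 11.45
eef_pos: [551.0, 208.5, 388.7]
ee_rot: [-0.0, 0.738, 0.675, -0.0]
force: [0.0, 0.9, -0.6]
grip_width: 0.408
grip_force: 50.2
time_s: 12.25
eef_pos: [561.3, 318.8, 388.9]
ee_rot: [0.0, 0.737, 0.676, -0.0]
force: [-0.0, 0.5, 0.1]
grip_width: 0.405
grip_force: 50.2
t 12.25 pos [561.3 318.8 388.9] yaw -4.93 tool z [-0. -0. -1.] F [-0.   0.5  0.1] grip 50.2 34.6 j6 0.42
shift units [ 1.609 -0.081  5.555] turn z units -0.004
```

```bash

python3 -m crank '[[[0.8,-0.08,0,0,0,0,30],[0.8,0,0,0,0,0,30],[0,0,0.4,0,0,0,30],[0,0,0.8,0,0,0,30],[0,0,0.9,0,0,0,30],[0,0,0.9,0,0,0,30],[0,0,0.9,0,0,0,30],[0,0,0.9,0,0,0,30]]]'
python3 -m crank '[[[0,0,0.9,0,0,0,30],[0,0,0.6,0,0,0,30],[0,0,0.3,0,0,0,30],[0,0,0.18,0,0,0,30],[0,0,0,0,0,0,30],[0,0,0,0,0,0,30],[0,0,0,0,0,0,30],[0,0,0,0,0,0,30]]]'
python3 -c "
from h import *
delta((502.9,364,219.5),-4.9)
s=capture('side')[80:330,220:380];t=capture('top')[200:330,100:370]
o=np.zeros((600,800,3),np.uint8);o[:,:384]=cv2.resize(s,(384,600));o[:200,384:]=cv2.resize(t,(416,200));cv2.imwrite('pics/p1.png',o)"
```

```text
time_s: 13.05
eef_pos: [562.8, 358.3, 268.4]
ee_rot: [0.0, 0.737, 0.676, 0.0]
force: [1.3, 0.5, -1.6]
grip_width: 0.407
grip_force: 50.3
time_s: 13.85
eef_pos: [562.9, 359.3, 220.0]
ee_rot: [0.0, 0.736, 0.677, 0.0]
force: [-0.1, 0.5, -0.9]
grip_width: 0.411
grip_force: 50.3
t 13.85 pos [562.9 359.3 220. ] yaw -4.86 tool z [ 0.001  0.    -1.   ] F [-0.1  0.5 -0.9] grip 50.3 35.1 j6 0.48
shift units [-0.016 -2.409  0.019] turn z units 0.005
```

View pics/p1.png

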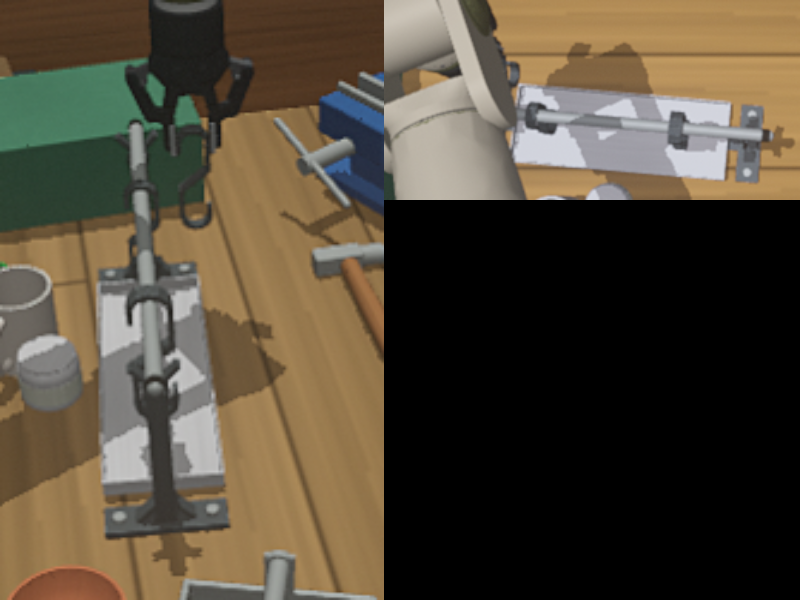

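The hook hangs vertically at side crop (205,170), to the right of the rod and beyond the small hook at (142,190). Now I'll slide it over the rod.

```bash

python3 -m crank '[[[0,-0.3,0,0,0,0,30],[0,-0.4,0,0,0,0,30],[0,-0.4,0,0,0,0,30],[0,0,0,0,0,0,30],[0,0,0,0,0,0,30],[0,-0.2,0,0,0,0,30],[0,-0.2,0,0,0,0,30],[0,0,0,0,0,0,30]]]'
python3 -m crank '[[[0,-0.2,0,0,0,0,30],[0,-0.2,0,0,0,0,30],[0,-0.2,0,0,0,0,30],[0,-0.2,0,0,0,0,30],[0,-0.1,0,0,0,0,30],[0,0,0,0,0,0,30],[0,0,0,0,0,0,30],[0,0,0,0,0,0,30]]]'
python3 -c "
from h import *
delta((502.9,364,219.5),-4.9)
im=capture('side');cv2.imwrite('pics/p2raw.png',im)
cv2.imwrite('pics/p2.png',cv2.resize(im[110:220,245:345],None,fx=5.4,fy=5.4,interpolation=2))"
```

```text
time_s: 14.75
eef_pos: [524.9, 362.6, 219.5]
ee_rot: [-0.0, 0.736, 0.677, -0.0]
force: [-0.5, -0.3, -1.2]
grip_width: 0.409
grip_force: 50.3
time_s: 15.55
eef_pos: [503.2, 364.3, 219.4]
ee_rot: [0.0, 0.736, 0.676, 0.0]
force: [0.1, 0.1, -1.4]
grip_width: 0.41
grip_force: 50.3
t 15.55 pos [503.2 364.3 219.4] yaw -4.86 tool z [ 0. -0. -1.] F [ 0.1  0.1 -1.4] grip 50.3 35.0 j6 0.52
shift units [-0.013 -0.009 -0.002] turn z units 0.005
```

View pics/p2.png

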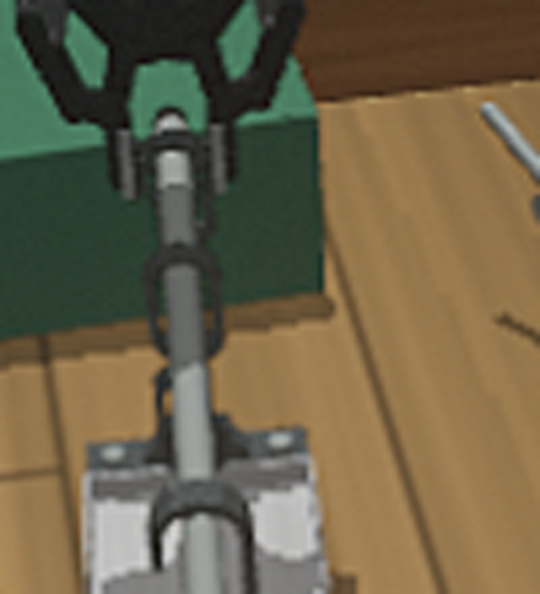

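The fingers (125 to 220) and the arch are centred over the rod at (172,165), with no contact force. Now I'll lower it.

```bash

python3 -m crank '[[[0,0,0.2,0,0,0,30],[0,0,0.25,0,0,0,30],[0,0,0.25,0,0,0,30],[0,0,0.2,0,0,0,30],[0,0,0.1,0,0,0,30],[0,0,0,0,0,0,30],[0,0,0.04,0,0,0,30],[0,0,0,0,0,0,30]]]'
python3 -c "
from h import *
delta((502.9,364,190),-4.9)"
```

```text
time_s: 16.4
eef_pos: [503.1, 364.4, 193.6]
ee_rot: [0.0, 0.736, 0.677, 0.0]
force: [-0.5, -0.8, -0.7]
grip_width: 0.405
grip_force: 50.3
t 16.4 pos [503.1 364.4 193.6] yaw -4.86 tool z [ 0.  0. -1.] F [-0.5 -0.8 -0.7] grip 50.3 34.6 j6 0.52
shift units [-0.015 -0.005  0.145] turn z units 0.005
```

```bash

python3 -m crank '[[[0,0,0.04,0,0,0,30],[0,0,0,0,0,0,30],[0,0,0.04,0,0,0,30],[0,0,0,0,0,0,30],[0,0,0.03,0,0,0,30],[0,0,0,0,0,0,30],[0,0,0,0,0,0,30],[0,0,0,0,0,0,30]]]'
python3 -c "
from h import *
delta((502.9,364,190),-4.9)"
```

```text
time_s: 17.2
eef_pos: [503.1, 364.4, 191.1]
ee_rot: [0.0, 0.736, 0.677, 0.0]
force: [-0.5, -1.3, 2.9]
grip_width: 0.408
grip_force: 50.7
t 17.2 pos [503.1 364.4 191.1] yaw -4.85 tool z [ 0.001  0.    -1.   ] F [-0.5 -1.3  2.9] grip 50.7 34.9 j6 0.52
shift units [-0.016 -0.007  0.043] turn z units 0.006
```

```bash

python3 -m crank '[[[0,0,0,0,0,0,38],[0,0,0,0,0,0,42],[0,0,0,0,0,0,50],[0,0,0,0,0,0,60],[0,0,0,0,0,0,70],[0,0,0,0,0,0,75],[0,0,0,0,0,0,75],[0,0,0,0,0,0,75]]]'
python3 -m crank '[[[0,0,-0.2,0,0,0,75],[0,0,-0.4,0,0,0,75],[0,0,-0.6,0,0,0,75],[0,0,-0.8,0,0,0,75],[0,0,-0.8,0,0,0,75],[0,0,-0.5,0,0,0,75],[0,0,0,0,0,0,75],[0,0,0,0,0,0,75]]]'
python3 -m crank '[[[-0.5,0,0,0,0,0,75],[-0.9,0,0,0,0,0,75],[-0.9,0,0,0,0,0,75],[-0.9,0,0,0,0,0,75],[-0.9,0,0,0,0,0,75],[-0.9,0,0,0,0,0,75],[-0.5,0,0,0,0,0,75],[0,0,0,0,0,0,75]]]'
python3 -c "
from h import *
delta((491,226,190),-4.9)
s=capture('side')[100:330,220:350];t=capture('top')[220:330,100:370];cv2.imwrite('pics/r_t.png',t)
o=np.zeros((600,800,3),np.uint8);o[:,:340]=cv2.resize(s,(340,600),interpolation=2);o[:190,340:]=cv2.resize(t,(460,190));cv2.imwrite('pics/r1.png',o)"
```

```text
time_s: 18.0
eef_pos: [503.0, 364.3, 190.7]
ee_rot: [0.0, 0.736, 0.677, 0.0]
force: [0.5, -0.2, 0.2]
grip_width: 0.88
grip_force: 0.0
time_s: 18.8
eef_pos: [502.9, 364.3, 272.7]
ee_rot: [-0.0, 0.736, 0.677, -0.0]
force: [0.0, -0.6, -1.0]
grip_width: 0.88
grip_force: 0.0
time_s: 19.6
eef_pos: [491.3, 226.4, 272.8]
ee_rot: [-0.0, 0.737, 0.676, -0.0]
force: [0.5, -0.4, -0.1]
grip_width: 0.878
grip_force: 0.0
t 19.6 pos [491.3 226.4 272.8] yaw -4.95 tool z [-0.001 -0.    -1.   ] F [ 0.5 -0.4 -0.1] grip 0.0 74.9 j6 0.3
shift units [-0.017 -0.008  3.311] turn z units -0.006
```

View pics/r1.png

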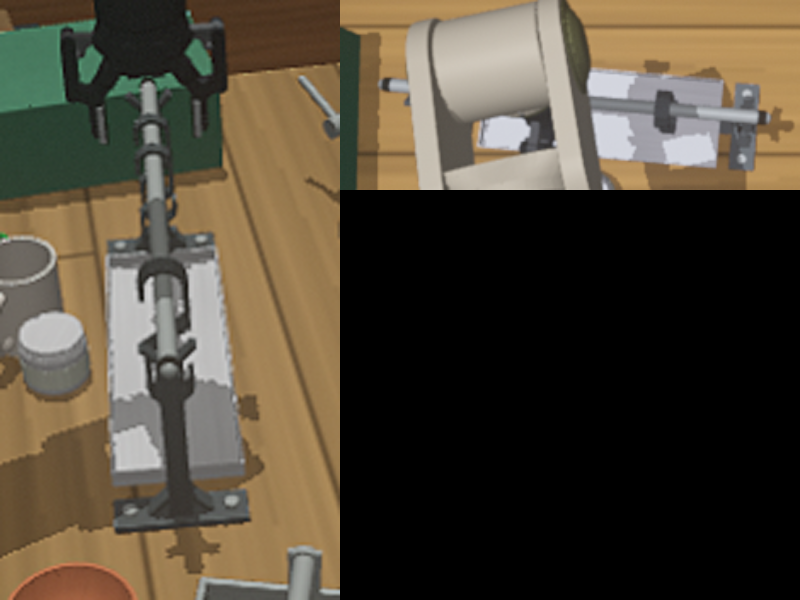

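The new hook hangs at (150,112) behind the small one at (152,165), with the large one nearest at (162,285). All three are on the rod. Now I'll grip the rod at its middle.

```bash

python3 -m crank '[[[0,0,0.4,0,0,0,75],[0,0,0.7,0,0,0,75],[0,0,0.8,0,0,0,75],[0,0,0.7,0,0,0,75],[0,0,0.5,0,0,0,75],[0,0,0.2,0,0,0,75],[0,0,0,0,0,0,75],[0,0,0,0,0,0,75]]]'
python3 -m crank '[[[0,0,0,0,0,0,50],[0,0,0,0,0,0,35],[0,0,0,0,0,0,25],[0,0,0,0,0,0,20],[0,0,0,0,0,0,5],[0,0,0,0,0,0,5],[0,0,0,0,0,0,5],[0,0,0,0,0,0,5]]]' 100
python3 -c "
from h import *
delta((491,226,190),-4.9)"
```

```text
time_s: 20.5
eef_pos: [491.7, 227.6, 191.4]
ee_rot: [0.0, 0.736, 0.677, 0.0]
force: [-0.5, -0.3, -0.1]
grip_width: 0.879
grip_force: 0.0
time_s: 21.3
eef_pos: [491.6, 227.3, 191.1]
ee_rot: [0.0, 0.736, 0.677, 0.0]
force: [0.0, 0.0, 4.5]
grip_width: 0.154
grip_force: 97.7
t 21.3 pos [491.6 227.3 191.1] yaw -4.86 tool z [ 0.001  0.    -1.   ] F [0.  0.  4.5] grip 97.7 13.2 j6 0.3
shift units [-0.056 -0.019  0.044] turn z units 0.005
```

Gripped. I'll lift slowly at first.

```bash

python3 -m crank '[[[0,0,-0.1,0,0,0,5],[0,0,-0.1,0,0,0,5],[0,0,-0.15,0,0,0,5],[0,0,-0.15,0,0,0,5],[0,0,-0.15,0,0,0,5],[0,0,-0.15,0,0,0,5],[0,0,-0.1,0,0,0,5],[0,0,0,0,0,0,5]]]'
python3 -c "
from h import *
delta((491,226,190),-4.9);print(sense()['wrist_torque'])"
python3 -m crank '[[[0,0,-0.15,0,0,0,5],[0,0,-0.2,0,0,0,5],[0,0,-0.25,0,0,0,5],[0,0,-0.3,0,0,0,5],[0,0,-0.3,0,0,0,5],[0,0,-0.3,0,0,0,5],[0,0,-0.3,0,0,0,5],[0,0,-0.2,0,0,0,5]]]'
python3 -m crank '[[[0,0,-0.15,0,0,0,5],[0,0,-0.1,0,0,0,5],[0,0,0,0,0,0,5],[0,0,0,0,0,0,5],[0,0,0,0,0,0,5],[0,0,0,0,0,0,5],[0,0,0,0,0,0,5],[0,0,0,0,0,0,5]]]'
python3 -c "
from h import *
delta((491,226,190),-4.9);print(sense()['wrist_torque'])
S=capture('side');T=capture('top');cv2.imwrite('pics/fs.png',S);cv2.imwrite('pics/ft.png',T)
o=np.zeros((600,800,3),np.uint8);o[:,:340]=cv2.resize(S[100:330,220:350],(340,600),interpolation=2);o[:270,340:]=cv2.resize(T[200:360,100:370],(460,270));cv2.imwrite('pics/f1.png',o)"
```

```text
time_s: 22.1
eef_pos: [491.5, 227.4, 213.7]
ee_rot: [0.0, 0.736, 0.677, 0.0]
force: [-0.2, 0.1, -6.1]
grip_width: 0.157
grip_force: 97.6
t 22.1 pos [491.5 227.4 213.7] yaw -4.85 tool z [ 0.001  0.    -1.   ] F [-0.2  0.1 -6.1] grip 97.6 13.4 j6 0.3
shift units [-0.057 -0.016  0.947] turn z units 0.006
[ 0.01065257  0.00533774 -0.01132849]
time_s: 22.9
eef_pos: [491.5, 227.4, 264.2]
ee_rot: [0.0, 0.736, 0.677, 0.0]
force: [-0.6, 0.1, -6.0]
grip_width: 0.154
grip_force: 97.6
time_s: 23.7
eef_pos: [491.4, 227.3, 269.4]
ee_rot: [-0.0, 0.736, 0.677, -0.0]
force: [-0.5, -0.3, -6.7]
grip_width: 0.154
grip_force: 97.6
t 23.7 pos [491.4 227.3 269.4] yaw -4.86 tool z [-0.  0. -1.] F [-0.5 -0.3 -6.7] grip 97.6 13.1 j6 0.3
shift units [-0.054 -0.01   3.177] turn z units 0.005
[-0.06139479  0.00327282 -0.03371832]
```

View pics/f1.png

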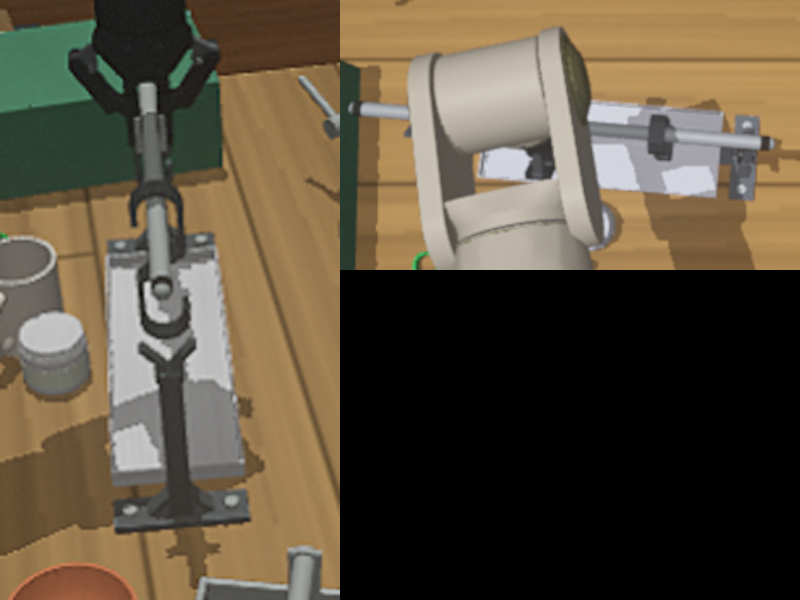

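The rod is held at z≈269, about 79 mm above its seat. Its near end is at crop (161,288), well above the fork at (168,350), and the wrist reads 6.7 N (about 0.68 kg, so all three hooks). I'll check that it is level.

```bash
python3 -c "
from h import *
p,e=tri((105.9,263.4),(276.6,132.6));q,f=tri((352.3,284.7),(281.6,210.4));print(p,e,q,f,np.linalg.norm(p-q))
delta((491,226,270),-4.9)"
```

```text
[520.90824257 508.70934209 158.36518377] 7.710993547358916 [471.30331931  -3.66385587 272.5141301 ] 1.2427478777339138 527.27310225182
t 23.8 pos [491.4 227.3 269.5] yaw -4.85 tool z [-0. -0. -1.] F [ 0.2 -0.3 -6.1] grip 97.6 13.3 j6 0.3
shift units [-0.055 -0.01  -0.021] turn z units 0.006
```

The near end is at z≈272, against the grip point at 269.5, so the rod is level. The far-end match is invalid because the gripper hides that end in the side view.

```bash
python3 -c "
from rig import *
print(finish_job())"
```

```text
the job is handed in; nothing more can be done
None
```

I hung hook_last on the rod beside the other small hook. The rod, with all three hooks on it, is held at its middle about 79 mm above where it lay and looks level, though I could only measure the near end. The job was handed in at about 24 s; no verdict came back.

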